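Clear the vial and shield the microplate

ROBOT

A 6-joint arm with a two-finger parallel gripper is mounted at the origin on the work surface. World frame = base frame: x ahead of the robot, y to its left, z up, the work surface at z = 0. Lengths are in m, angles in rad, forces in N, time in s.
With the tool pointing down it reaches from about 0.4 to 0.825 m from the base axis. Payload 7 kg.
Tool frame: the origin (TCP) lies midway between the tips of the shut fingers; the grasp point (between the pads) lies 19 mm behind it; z points along the fingers, x is the direction in which the jaws open and shut, and the axes are right-handed (so a half turn about z gives the same grasp; the last joint's range is limited). The gripper opens to 88 mm and grips with 3 to 60 N. Pads are 19 mm wide; open, the fingers measure 130 mm over their backs; the gripper's body (78 mm by 193 mm) begins 47 mm behind the grasp point.
Start: joints at [1.602, 0.359, 0.012, 0, -1.224, -0.288], TCP at [0.171, 0.653, 0.227] pointing down, gripper open.
Joint ranges: [-3.07, 3.07], [-1.43, 2.12], [-1.02, 1.25], [-3.03, 1.67], [-3.05, -0], [-3.03, 3.03]. Speed limits (rad/s): [2.39, 2.39, 3.01, 3.14, 3.14, 3.14].

INTERFACE

Orientations are given as [roll, pitch, yaw] about the fixed x, y, z axes, in that order (R = Rz(yaw) Ry(pitch) Rx(roll)).
In Python, from station import status, eyes, workorder gives the robot as it stands.
- The arm moves only by the shell command python3 -m jog 'ROWS' [OPENING] [FORCE]. ROWS is JSON, a list of rows, each a list of 6 numbers: the shift along the world's x, y, z in mm, then the turn, a rotation vector about the world's x, y, z in rad. A call has 1 to 12 rows; each row shifts and turns the pose as measured when the row begins; what a row does not reach is not made up. A row lasts 1/10 s, in which the tool goes at most 50 mm and 8.59 degrees, less where a joint would pass 70% of its speed; a pose out of reach is approached as far as the arm can. A call with a gripper value outside its range is refused whole. OPENING is the opening, from 0 (shut) to 1 (fully open), set as the call begins (- or left out, the last holds). The fingers move at their own pace and stop on an object; FORCE is the grip in N (left out, the last holds). Time passes only in rows, so rows that do not move let the fingers close. It gives the time, the measured TCP pose, the force and the opening at its end, in the units of the state.
- status.get_state(): the state, without advancing time (a new reading comes with each control period).
- eyes.grab_frame(name): name is "scene" or "top" or "wrist"; returns the picture (480x640x3 uint8, blue, green, red); there is no depth.
- eyes.calibration(name): a dict with "camera_matrix" (3x3 intrinsics, pixels), "cam_to_world" (4x4, takes a point from camera to world coordinates); the wrist camera has in their place "hand_eye" (4x4, takes a point from camera to tool coordinates, whose origin is the TCP and whose axes are the tool frame's). Camera axes: x right, y up, looking along -z (the intrinsics and any distortion apply to the point x, -y, -z); pixel columns grow to the right and rows downward; lengths in m; the calibration is good to about 2 mm. A picture is of the moment at which its call begins: read the wrist's pose just before it. calibration takes no time and is no camera call.
- workorder.job_done(): hands the job in, once; it reports no verdict.
The state is a dict: "t": time; "q": joint angles; "qd": joint speeds; "joint_efforts": joint torques, N m; "eef_pos": TCP position; "ee_rot": TCP orientation; "force": force on the tool from outside, world axes, zero at the start; "moment": the same for the moment, N m; "width": finger opening in m.
Only numpy, scipy, OpenCV 4.12 (cv2) and the standard library are available. Lean on these libraries where they do the work, as an engineer would, in place of code of your own. Each camera call takes 0.05 s, during which the arm holds its last target. There are 200 camera calls.

TASK

A glass vial has been left standing on the microplate in the shaker: gently lift it off and stand it upright in the blue tray in the free space beside the two green vials. Then pick up the amber cover by its handle, hook its black tongue under the shaker's dark ledge at a tilt, and swing the cover down so that it lies flat and fully home over the plate. Glass and cover are brittle, so grip and set down lightly without dropping them, and leave the bottle, the tip box and the green vials where they are.

Things in the scene. Friction and masses are not known exactly. Their poses are not given: they have to be found in the camera images.
- vial_mid (a point): Glass vial, amber with white cap: upright cylinder, 28 mm diameter, 60 mm tall, 45 g, standing on the microplate at the start. This point is its centre, 30 mm above its foot. Thin glass: it cracks if the pinch (both pads added) exceeds 20 N or a knock 40 N or if let fall over 5 mm; 5 N per finger is enough. It must not lean over 0.4 rad.
- spare1_mid (a point): One of two green vials with black caps, same size (28 mm diameter, 60 mm tall), bystanders standing in the blue tray within 12 mm of its long (y) centre line, nearer its - y end. This point is its centre, 30 mm above its foot. Leave it alone (15 mm at most).
- spare2_mid (a point): The other of two green vials with black caps, same size (28 mm diameter, 60 mm tall), bystanders standing in the blue tray within 12 mm of its long (y) centre line, nearer its + y end. This point is its centre, 30 mm above its foot. Leave it alone (15 mm at most).
- tray_floor (a point): Blue tray, fixed: outside 100 mm (its x) by 200 mm (its y), walls 4 mm thick, top 15 mm above the bench. This point is the centre of its inner floor, 4 mm above the bench; inner floor 92 by 192 mm. Stand the vial wholly on the floor, clear of walls.
- cover_grip (a point): Handle of the amber cover, which lies flat on the bench at the start (180 g). The handle is an upright black bar 12 mm thick (cover's x), 50 mm long (y), reaching from 5 to 45 mm above the cover's underside; this point is 33 mm above it. Pinch along x. Brittle: it cracks if the pinch (both pads added) exceeds 25 N or a knock 60 N or if let fall over 5 mm; 8 N per finger is enough.
- cover_under (a point): Same cover: origin on its underside, 33 mm below the grip point. The amber panel is 5 mm thick, x = -46 to +55 mm, y = -73 to +73 mm; a black tongue, 5 mm thick, 80 mm wide, continues it to x = -60 mm. When home this point is at the seat point, axes parallel.
- tongue (a point): Same cover: middle of the tongue's end, at x = -60 mm, y = 0, 2.5 mm above the underside.
- bottle: White reagent bottle with blue cap, 64 mm in diameter, 170 mm tall, a bystander; origin at the centre of its foot. Leave it alone (15 mm at most).
- tipbox: Blue pipette-tip box with clear lid, 85 x 120 x 65 mm tall, a bystander; origin at the centre of its underside. Leave it alone (15 mm at most).
- seat (a point): Where the cover's underside origin comes to rest: on the white shaker (fixed), 68 mm above the bench; x points away from the ledge. Rails (tops at this height) carry the cover's side edges from x = -48 mm on; guides 10 mm higher stand at y = +-77 mm, a wall 17 mm higher at x = +58 to +66 mm. The microplate's flat top (x -38 to +48, y +-64 mm) is 4 mm below; the vial stands on it.
- ledge (a point): Middle of the lower inner edge of the shaker's dark ledge: x = -49 mm, 12 mm above the seat point. The ledge is 5 mm thick, 104 mm wide (y) and overhangs back to x = -64 mm (its back wall); the space under it is free down to 18 mm below the seat. The tongue enters it towards -x; the wall opposite forces a tilt, tongue end low (0.2 to 0.4 rad).
Not all that is in view belongs to the job. Leave any red look-alike of the part that bears vial_mid alone.

How it is judged:
On the way, in this order (a step that is already met when the one before it is completed fails the run):
1. the amber vial stands upright in the blue tray, released and at rest (x of vial_mid in the frame of tray_floor between -0.034 and 0.034 m and y of vial_mid in the frame of tray_floor between -0.082 and 0.082 m and z of vial_mid in the frame of tray_floor below 0.036 m and angle between vial_mid's own z axis and vertical below 0.1 rad and linear speed of vial below 0.02 m/s and contact force between the fingers and vial below 0.1 N), for 0.2 s.
2. the cover, tilted by more than 0.07 rad, has its tongue at least 4 mm under the ledge (x of tongue in the frame of ledge below -0.004 m and z of tongue in the frame of ledge between -0.022 and -0.001 m and y of tongue in the frame of ledge between -0.02 and 0.02 m and angle between cover_under's own z axis and vertical between 0.07 and 0.9 rad), for 0.1 s.
At the end, for the whole second after the job is handed in: The amber vial stands upright (0.1 rad) on the tray floor, centre within 34 mm (x) and 82 mm (y) of the floor's centre, released, at rest; the cover lies flat (0.035 rad) on the rails, tongue under the ledge, origin within 6 mm sideways and 3 mm in height of the seat, at rest (all of step 1 and x of cover_under in the frame of seat between -0.006 and 0.006 m and y of cover_under in the frame of seat between -0.006 and 0.006 m and z of cover_under in the frame of seat between -0.003 and 0.003 m and angle between the z axis of cover_under and the z axis of seat, either way round below 0.035 rad and angle between cover_under's own z axis and vertical below 0.035 rad and x of tongue in the frame of ledge below -0.004 m and linear speed of cover below 0.02 m/s); the robot touches nothing.
It fails at once if the amber vial is pinched with over 20 N or knocked with over 40 N (contact force between the fingers and vial above 20 N or contact force between vial and anything else above 40 N).
It fails at once if the amber vial leans more than 0.4 rad (angle between vial_mid's own z axis and vertical above 0.4 rad).
It fails at once if the cover is pinched with over 25 N or knocked with over 60 N (contact force between the fingers and cover above 25 N or contact force between cover and anything else above 60 N).
It fails at once if the vial or the cover is dropped (let go, it moves at over 0.3 m/s, or the hooked cover slams down at over 2.5 rad/s) ((contact force between the fingers and vial below 0.1 N and linear speed of vial above 0.3 m/s) or (contact force between the fingers and cover below 0.1 N and linear speed of cover above 0.3 m/s) or (distance between tongue and ledge below 0.04 m and angular speed of cover above 2.5 rad/s)).
It fails at once if the bottle, the tip box or a green vial is moved more than 15 mm (distance of any of bottle, tipbox, spare1_mid, spare2_mid from where it was at the start of the episode above 0.015 m).
It also fails if it takes over 67 s, if anything falls off the work surface, if the arm or the gripper's body presses on something with over 40 N, if the wrist force passes 120 N, or if a joint passes its speed limit or range.

## Working session

There is one attempt and no reset: what is moved stays moved. The work goes in short steps, Python scripts to look and compute and a shell command to move; the robot and the scene stay as the last step left them, time stands still between calls to the robot, and variables do not carry over. Pictures are saved under pics/ and viewed, about 8 in all and at most 12, crops included, and the job is handed in when it is done.

```bash
mkdir -p pics; ls
python3 - <<'E'
from station import status, eyes
import cv2,numpy as np
print(status.get_state())
for n in("scene","top","wrist"):
    cv2.imwrite(f"pics/{n}0.png",eyes.grab_frame(n)); c=eyes.calibration(n)
    print(n,{k:np.round(v,4).tolist() if not isinstance(v,str) else v for k,v in c.items()})
E
```

```text
pics
{'t': 0.0, 'q': array([ 1.60207089e+00,  3.59391089e-01,  1.10306711e-02, -3.61326937e-04,
       -1.22411277e+00, -2.88087304e-01]), 'qd': array([ 4.83910711e-04,  6.04385112e-04,  8.42672915e-04, -1.80773330e-03,
       -6.88679258e-05, -1.63363467e-03]), 'joint_efforts': array([-5.14579770e-04, -5.82719886e+01,  2.93049413e+01,  6.99698031e+00,
        6.92967908e-03, -1.53584938e-04]), 'eef_pos': array([0.17135642, 0.65235821, 0.2256057 ]), 'ee_rot': array([-3.14144185e+00, -1.70427232e-03, -1.82773225e+00]), 'force': array([-0.19122055,  0.24257835,  0.23239067]), 'moment': array([-0.01459557, -0.01120498, -0.00188632]), 'width': 0.08755171565297971}
scene {'camera_matrix': [[621.2361, 0.0, 331.2045], [0.0, 621.2361, 239.2107], [0.0, 0.0, 1.0]], 'cam_to_world': [[0.731, -0.5653, 0.3823, 1.0152], [0.6823, 0.5962, -0.4231, -0.5225], [0.0113, 0.5701, 0.8215, 1.095], [0.0, 0.0, 0.0, 1.0]]}
top {'camera_matrix': [[598.5491, 0.0, 318.9108], [0.0, 598.5491, 244.1067], [0.0, 0.0, 1.0]], 'cam_to_world': [[-0.0211, 0.9902, -0.138, 0.4055], [-0.9997, -0.0226, -0.009, -0.0009], [-0.012, 0.1378, 0.9904, 1.2478], [0.0, 0.0, 0.0, 1.0]]}
wrist {'camera_matrix': [[332.7865, 0.0, 323.0545], [0.0, 332.7865, 244.0407], [0.0, 0.0, 1.0]], 'hand_eye': [[1.0, -0.0007, -0.0008, 0.0005], [-0.0009, -0.9648, -0.2629, -0.0696], [-0.0006, 0.2629, -0.9648, -0.1596], [0.0, 0.0, 0.0, 1.0]]}
```

View pics/top0.png

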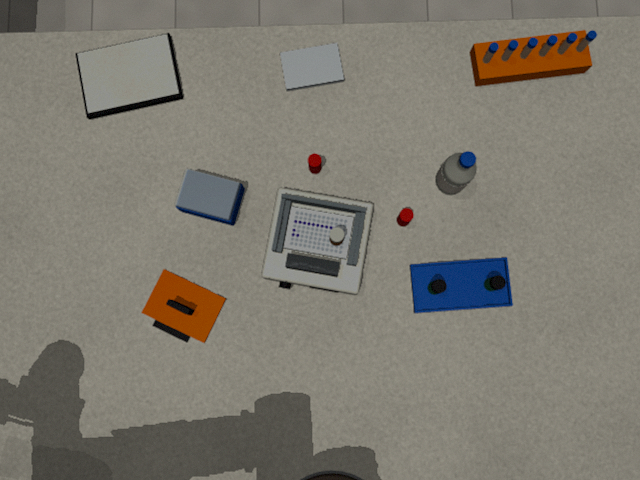

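View pics/scene0.png

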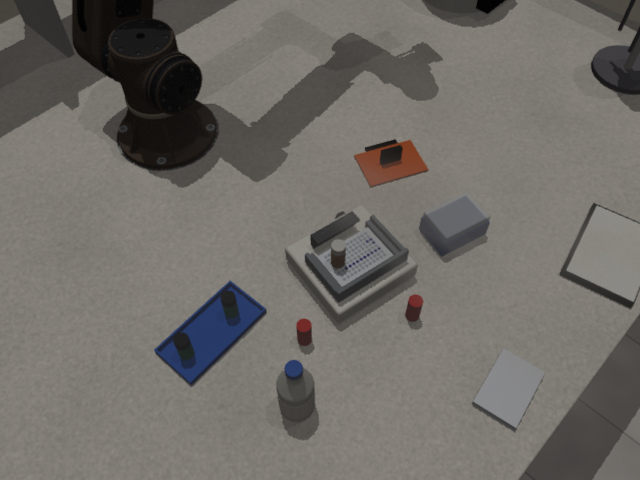

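The top view shows these candidates for the vial: white cap and amber body on the plate at (337,235), red look-alikes at (315,163) and (405,217), and green vials in the tray at (437,286) and (496,283). I choose (337,235). The cover is at (184,306) with its tongue at (171,331), the ledge at (313,264), and the tray centre at (462,285).

```bash
cat > h.py <<'E'
import numpy as np,cv2
from station import status,eyes
from scipy.spatial.transform import Rotation as R
def cam(n,st=None):
    c=eyes.calibration(n);K=np.array(c["camera_matrix"])
    if n!="wrist": return K,np.array(c["cam_to_world"])
    st=st or status.get_state();T=np.eye(4);T[:3,:3]=R.from_euler("xyz",st["ee_rot"]).as_matrix();T[:3,3]=st["eef_pos"]
    return K,T@np.array(c["hand_eye"])
def ray(C,uv):
    K,T=C;d=np.array([(uv[0]-K[0,2])/K[0,0],-(uv[1]-K[1,2])/K[1,1],-1.]);return T[:3,3],T[:3,:3]@d
def onz(C,uv,z):
    o,d=ray(C,uv);return o+d*(z-o[2])/d[2]
def proj(C,p):
    K,T=C;q=T[:3,:3].T@(np.asarray(p)-T[:3,3]);return np.array([K[0,2]+K[0,0]*q[0]/-q[2],K[1,2]+K[1,1]*q[1]/q[2]])
def blobs(m,amin=20):
    cs,_=cv2.findContours(m.astype(np.uint8)*255,cv2.RETR_EXTERNAL,cv2.CHAIN_APPROX_NONE)
    return sorted([c for c in cs if cv2.contourArea(c)>=amin],key=cv2.contourArea,reverse=True)
def boxz(C,c,z):
    """metric min-area rectangle of a contour laid on plane z"""
    P=np.array([onz(C,p,z)[:2] for p in c.reshape(-1,2)],np.float32)
    r=cv2.minAreaRect(P*1000);return np.round(r[0],1),np.round(r[1],1),round(r[2],1)
E
python3 - <<'E'
from h import *
im=cv2.imread("pics/top0.png");C=cam("top");h=cv2.cvtColor(im,cv2.COLOR_BGR2HSV).astype(int)
H,S,V=h[...,0],h[...,1],h[...,2]
def roi(m,x0,x1,y0,y1):
    o=np.zeros_like(m);o[y0:y1,x0:x1]=m[y0:y1,x0:x1];return o
blue=(H>100)&(H<130)&(S>130)
print("tray",boxz(C,blobs(roi(blue,400,525,250,320))[0],.015))
org=(H<20)&(S>150)
c=blobs(roi(org,130,240,260,350))[0];print("panel",boxz(C,c,.005))
dark=V<60
for nm,b,z in(("handle+tongue",(140,240,265,350),.045),("ledge",(280,345,245,280),.085),("caps",(420,515,262,300),.064)):
    for c in blobs(roi(dark,*b),25): print(nm,cv2.boundingRect(c),boxz(C,c,z),boxz(C,c,.0025) if nm[0]=="h" else "")
print("vial cap",onz(C,(337,233),.124))
S1=cv2.imread("pics/scene0.png")
cr=lambda i,x,y,w,hh:cv2.resize(i[y:y+hh,x:x+w],(400,400*hh//w),interpolation=cv2.INTER_CUBIC)
cv2.imwrite("pics/crop1.png",np.hstack([cr(im,255,180,125,125),cr(S1,275,195,150,150)]))
E
```

```text
tray (array([ 486.9, -278.9]), array([ 99.1, 200.7]), 3.0)
panel (array([456.2, 294.2]), array([145.6, 102.5]), 63.7)
handle+tongue (153, 320, 37, 22) (array([405.5, 309. ]), array([77. , 11.4]), 62.9) (array([405.5, 320. ]), array([79.7, 11.8]), 62.9)
handle+tongue (167, 300, 27, 15) (array([453.2, 291.3]), array([55.5, 14.1]), 62.8) (array([454.8, 301.6]), array([57.5, 14.6]), 62.8)
ledge (286, 254, 53, 23) (array([527.7,  23.8]), array([102. ,  28.3]), 78.6) 
caps (484, 275, 24, 16) (array([ 486.2, -336.2]), array([26.6, 45.5]), 12.7) 
caps (428, 279, 18, 15) (array([ 481.8, -220.4]), array([33.8, 27.6]), 88.8) 
vial cap [ 0.58261309 -0.02550984  0.124     ]
```

View pics/crop1.png

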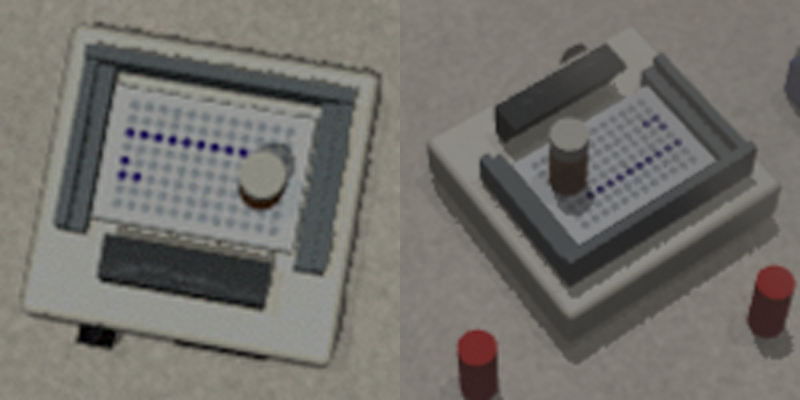

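The crop confirms the choice: amber body, white cap, standing on the plate at about top pixel (337,235), with the red ones beside the shaker. The sizes check out too: tray 99x201, panel 146x102, tongue 80 and ledge 102 mm. Moving above the shaker.

```bash
python3 -m jog '[[25,-42,6,0,0,0],[25,-42,6,0,0,0],[25,-42,6,0,0,0],[25,-42,6,0,0,0],[25,-42,6,0,0,0],[25,-42,6,0,0,0],[25,-42,6,0,0,0],[25,-42,6,0,0,0],[25,-42,6,0,0,0],[25,-42,6,0,0,0],[25,-42,6,0,0,0],[25,-42,0,0,0,0]]' 1 10
```

```text
t: 1.35
eef_pos: [0.4697, 0.1389, 0.2888]
ee_rot: [-3.139, -0.006, -1.818]
force: [0.6, 0.6, 0.2]
width: 0.0877
```

```bash
python3 -m jog '[[25,-41,0,0,0,0.02],[25,-41,0,0,0,0.02],[25,-41,0,0,0,0.01],[25,-41,0,0,0,0],[5,-10,0,0,0,0],[0,0,0,0,0,0],[0,0,0,0,0,0]]'
python3 - <<'E'
from h import *
st=status.get_state();print(st["eef_pos"],st["ee_rot"])
np.save("w1.npy",np.vstack(cam("wrist",st)[1]));cv2.imwrite("pics/w1.png",eyes.grab_frame("wrist"))
E
```

```text
t: 2.05
eef_pos: [0.5781, -0.0488, 0.2873]
ee_rot: [-3.141, -0.006, -1.773]
force: [0.1, 0.2, -0.0]
width: 0.0875
[ 0.57808842 -0.04877238  0.28728223] [-3.14071605 -0.00560283 -1.77285954]
```

View pics/w1.png

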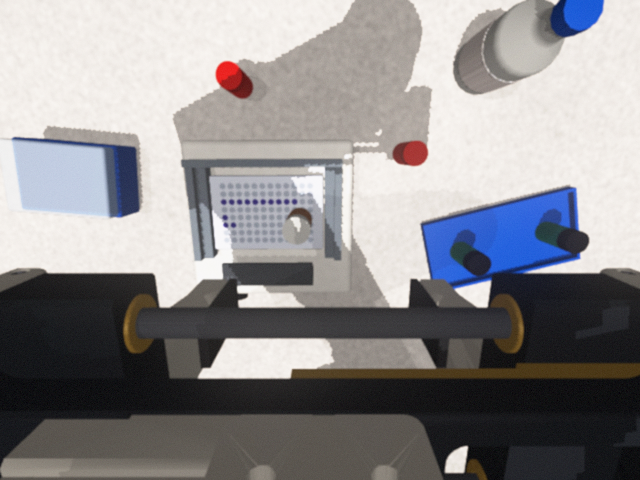

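Run:
```python
from h import *
im=cv2.imread("pics/w1.png");C=(cam("wrist")[0],np.load("w1.npy"))
print("cam",C[1][:3,3])
V=im.max(2);m=V<70;o=np.zeros_like(m);o[255:292,210:325]=m[255:292,210:325]
for c in blobs(o,100):
    print(cv2.boundingRect(c),boxz(C,c,.080),boxz(C,c,.085))
for p in((181,163),(342,161),(327,261),(195,257)): print(p,onz(C,p,.085)[:2])   # wall corners/guide ends, roughly
hsv=cv2.cvtColor(im,cv2.COLOR_BGR2HSV);print("cap",onz(C,(297,231),.124),"tray",boxz(C,blobs((hsv[...,0]>100)&(hsv[...,0]<130)&(hsv[...,1]>150)&(np.indices(m.shape)[1]>400)&(np.indices(m.shape)[0]>170))[0],.015))
x=im[190:300,175:365];cv2.imwrite("pics/c2.png",cv2.resize(x,None,fx=4,fy=4,interpolation=cv2.INTER_CUBIC))
```

```text
cam [ 0.646169   -0.06226903  0.44693869]
(229, 263, 84, 22) (array([525.3,  22.4]), array([96.4, 26.1]), 78.4) (array([526.9,  21.2]), array([95. , 25.7]), 78.4)
(220, 279, 17, 13) (array([521.6,  75.3]), array([19.9, 15.2]), 78.3) (array([523.3,  73.5]), array([19.7, 15. ]), 78.3)
(181, 163) [0.66633708 0.08420484]
(342, 161) [ 0.63438914 -0.08256414]
(327, 261) [ 0.52880853 -0.04521631]
(195, 257) [0.56376468 0.10075595]
cap [ 0.5782137  -0.02399961  0.124     ] tray (array([ 484.6, -277.7]), array([102.4, 200.5]), 3.0)
```

View pics/c2.png

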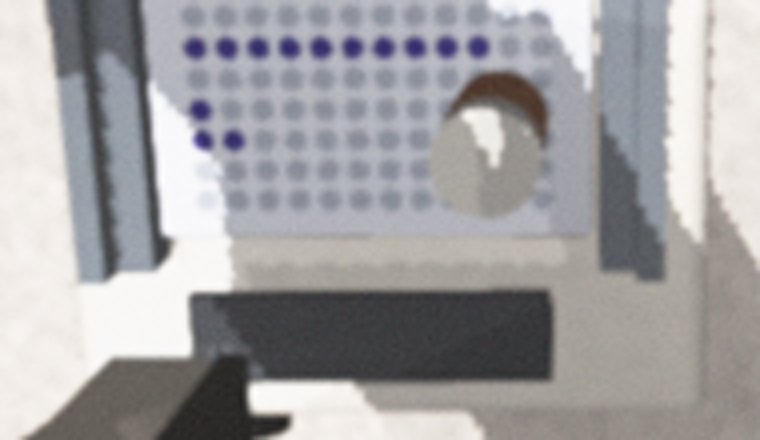

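Run:
```python
from h import *
C=(cam("wrist")[0],np.load("w1.npy"))
f=lambda a,b,z:onz(C,(175+a/4,190+b/4),z)[:2]*1000
L,Rr=f(188,293,.08),f(550,290,.08);d=L-Rr
print("ledge",L,Rr,np.hypot(*d),"yaw",np.degrees(np.arctan2(d[1],d[0]))-90)
x=np.array([d[1],-d[0]])/np.hypot(*d);m=(L+Rr)/2
print("ledge mid",m,"seat",m+49*x)
a,b=f(158,270,.068),f(600,270,.068);print("rail ends",a,b,(a+b)/2,np.hypot(*(a-b)),"axis cross", (np.array([x[1],-x[0]])@((a+b)/2-m)))
print("back edge",f(552,378,.085),"dist",(f(552,378,.085)-m)@x)
```

```text
ledge [549.05499785  74.70978512] [528.78947027 -28.14785948] 104.8350450051311 yaw -11.145940194406421
ledge mid [538.92223406  23.28096282] seat [586.99799523  13.8088359 ]
rail ends [554.62383558  85.91673079] [528.07999918 -42.94156512] [541.35191738  21.48758284] 131.56380838075862 axis cross 1.2898742590718415
back edge [503.88940079 -23.57366065] dist -25.314636437395816
```

```bash
python3 -m jog '[[0,12,-10,0,0,0],[0,12,-40,0,0,0],[0,0,-40,0,0,0],[0,0,-30,0,0,0],[0,0,0,0,0,0],[0,0,0,0,0,0]]' 1 10
```

```text
t: 2.7
eef_pos: [0.5754, -0.0139, 0.1658]
ee_rot: [-3.135, -0.002, -1.762]
force: [0.6, 0.1, 0.4]
width: 0.0878
```

```bash
python3 -m jog '[[3,-10,0,0,0,-0.01],[0,0,0,0,0,0],[0,0,-20,0,0,0],[0,0,-20,0,0,0],[0,0,0,0,0,0],[0,0,0,0,0,0]]'
python3 - <<'E'
from h import *
st=status.get_state();print(st["eef_pos"]);im=eyes.grab_frame("wrist");cv2.imwrite("pics/w2.png",im[150:400,150:480])
E
```

```text
t: 3.3
eef_pos: [0.5841, -0.0226, 0.135]
ee_rot: [-3.121, 0.004, -1.771]
force: [0.4, -0.4, -0.3]
width: 0.0876
[ 0.5841073  -0.02258822  0.13495612]
```

View pics/w2.png

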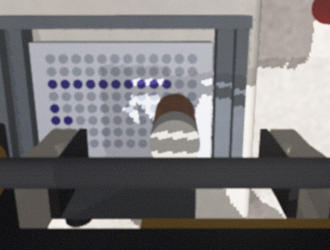

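```bash
python3 -m jog '[[-5,-1,0,0.004,0.02,0],[0,0,0,0,0,0],[0,0,-15,0,0,0],[0,0,-15,0,0,0],[0,0,-8,0,0,0],[0,0,0,0,0,0],[0,0,0,0,0,0]]'
```

```text
t: 4.05
eef_pos: [0.5819, -0.0233, 0.1018]
ee_rot: [-3.136, 0.007, -1.771]
force: [-0.6, -0.7, 0.2]
width: 0.0877
```

```bash
python3 -m jog '[[-3,-1,0,0,0,0],[0,0,-7,0,0,0],[0,0,-7,0,0,0],[0,0,0,0,0,0],[0,0,0,0,0,0]]'; python3 -m jog '[[0,0,0,0,0,0],[0,0,0,0,0,0],[0,0,0,0,0,0],[0,0,0,0,0,0],[0,0,0,0,0,0],[0,0,0,0,0,0],[0,0,0,0,0,0],[0,0,0,0,0,0]]' 0.2 5
```

```text
t: 4.55
eef_pos: [0.5795, -0.0243, 0.0884]
ee_rot: [-3.133, 0.008, -1.771]
force: [0.5, -0.5, 0.4]
width: 0.0876
t: 5.35
eef_pos: [0.5799, -0.0242, 0.0888]
ee_rot: [-3.133, 0.008, -1.771]
force: [0.4, -0.3, 0.1]
width: 0.0291
```

```bash
python3 -m jog '[[0,0,0,0,0,0],[0,0,0,0,0,0],[0,0,0,0,0,0],[0,0,3,0,0,0],[0,0,5,0,0,0],[0,0,10,0,0,0],[0,0,10,0,0,0],[0,0,0,0,0,0],[0,0,0,0,0,0]]' 0.2 6
```

```text
t: 6.25
eef_pos: [0.5801, -0.0241, 0.1201]
ee_rot: [-3.132, 0.009, -1.771]
force: [-0.5, -0.5, -1.3]
width: 0.0278
```

```bash
python3 -m jog '[[0,0,20,0,0,0],[0,0,30,0,0,0],[0,0,30,0,0,0],[0,0,15,0,0,0],[0,0,0,0,0,0]]' ; python3 -m jog '[[-4,-12,0,0,0,-0.07],[-9,-24,0,0,0,-0.12],[-9,-24,0,0,0,-0.12],[-9,-24,0,0,0,-0.12],[-9,-24,0,0,0,-0.12],[-9,-24,0,0,0,-0.12],[-9,-24,0,0,0,-0.12],[-9,-24,0,0,0,-0.12],[-9,-20,0,0,0,-0.12],[-5,-12,0,0,0,-0.06],[0,0,0,0,0,0],[0,0,0,0,0,0]]'; python3 -c "
from station import status;print(status.get_state()['width'])"
```

```text
t: 6.75
eef_pos: [0.5783, -0.0245, 0.217]
ee_rot: [-3.135, 0.008, -1.771]
force: [-0.3, -0.9, -1.3]
width: 0.0277
t: 7.95
eef_pos: [0.4874, -0.242, 0.2028]
ee_rot: [3.137, -0.003, -2.906]
force: [-0.3, 0.3, -0.5]
width: 0.0277
0.027740727623282148
```

Check the vial in hand and the slot in the tray using the top and wrist views.

```bash
python3 -m jog '[[-1,-15,0,0,0,-0.09],[0,-15,0,0,0,-0.06],[0,-5,0,0,0,-0.03],[0,0,0,0,0,0],[0,0,0,0,0,0]]'
python3 - <<'E'
from h import *
st=status.get_state();print(st["eef_pos"],st["ee_rot"]);C=cam("wrist",st)
w=eyes.grab_frame("wrist");s=eyes.grab_frame("scene");np.save("w3.npy",C[1])
cv2.imwrite("pics/w3.png",w)
a=cv2.resize(w[100:430,100:540],(400,300));b=cv2.resize(s[200:440,100:420],(400,300));cv2.imwrite("pics/c3.png",np.hstack([a,b]))
E
```

```text
t: 8.45
eef_pos: [0.487, -0.2746, 0.2003]
ee_rot: [3.136, -0.006, -3.083]
force: [0.5, 0.6, -0.9]
width: 0.028
[ 0.48697173 -0.27459203  0.2002931 ] [ 3.13567373 -0.00552277 -3.08250216]
```

View pics/c3.png

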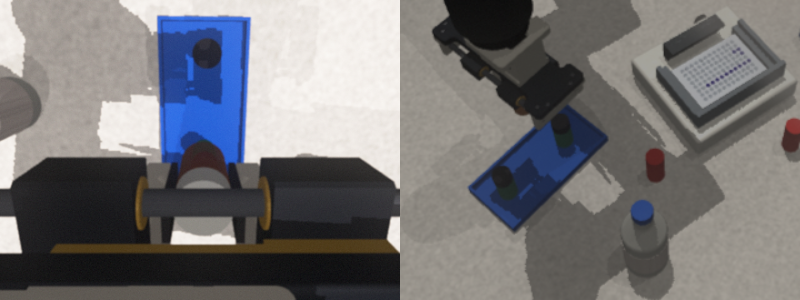

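Run:
```python
from h import *
C=(cam("wrist")[0],np.load("w3.npy"));print(onz(C,(326,158),.064),onz(cam("top"),(437,285),.064),onz(cam("top"),(496,282),.064))
```

```text
[ 0.48633232 -0.34105583  0.064     ] [ 0.48368261 -0.22144104  0.064     ] [ 0.48704673 -0.33781249  0.064     ]
```

```bash
python3 -m jog '[[0,-3,-20,0,0,0],[0,-2,-35,0,0,0],[0,0,-35,0,0,0],[0,0,-30,0,0,0],[0,0,-15,0,0,0],[0,0,0,0,0,0],[0,0,0,0,0,0]]'
```

```text
t: 9.25
eef_pos: [0.4891, -0.2769, 0.0641]
ee_rot: [3.138, 0.001, -3.072]
force: [0.7, 0.0, -0.1]
width: 0.0279
```

```bash
python3 -m jog '[[-2,-3,-8,0,0,0],[0,0,-8,0,0,0],[0,0,-8,0,0,0],[0,0,0,0,0,0],[0,0,-3,0,0,0],[0,0,0,0,0,0],[0,0,0,0,0,0]]'
```

```text
t: 9.95
eef_pos: [0.4894, -0.2806, 0.0386]
ee_rot: [3.14, 0.007, -3.071]
force: [0.5, 1.1, -0.0]
width: 0.028
```

```bash
python3 -m jog '[[0,0,-3,0,0,0],[0,0,-3,0,0,0],[0,0,0,0,0,0],[0,0,-2,0,0,0],[0,0,0,0,0,0]]';  python3 -m jog '[[0,0,-1,0,0,0],[0,0,0,0,0,0],[0,0,0,0,0,0]]'
```

```text
t: 10.45
eef_pos: [0.4897, -0.2806, 0.0303]
ee_rot: [3.14, 0.008, -3.071]
force: [0.3, -1.1, -1.8]
width: 0.0279
t: 10.75
eef_pos: [0.4898, -0.2806, 0.0292]
ee_rot: [3.14, 0.008, -3.071]
force: [0.0, -0.3, -1.2]
width: 0.0279
```

```bash
python3 -m jog '[[0,0,-1,0,0,0],[0,0,0,0,0,0],[0,0,0,0,0,0]]'
```

```text
t: 11.05
eef_pos: [0.4903, -0.2807, 0.0288]
ee_rot: [3.141, 0.009, -3.07]
force: [-0.2, 0.7, -1.6]
width: 0.0281
```

```bash
python3 -m jog '[[0,0,-1,0,0,0],[0,0,0,0,0,0],[0,0,0,0,0,0]]'
```

```text
t: 11.35
eef_pos: [0.4905, -0.2808, 0.0284]
ee_rot: [3.141, 0.009, -3.07]
force: [0.2, -0.6, 0.2]
width: 0.0279
```

```bash
python3 -m jog '[[0,0,0,0,0,0],[0,0,0,0,0,0],[0,0,0,0,0,0],[0,0,0,0,0,0],[0,0,0,0,0,0],[0,0,0,0,0,0]]' 0.75; python3 -m jog '[[0,0,8,0,0,0],[0,0,20,0,0,0],[0,0,30,0,0,0],[0,0,40,0,0,0],[0,0,40,0,0,0],[0,0,30,0,0,0],[0,0,0,0,0,0],[0,0,0,0,0,0]]'
```

```text
t: 11.95
eef_pos: [0.4905, -0.2808, 0.0279]
ee_rot: [3.141, 0.009, -3.07]
force: [0.1, 0.0, 0.3]
width: 0.0646
t: 12.75
eef_pos: [0.4881, -0.2806, 0.2063]
ee_rot: [-3.141, 0.009, -3.07]
force: [-0.4, 0.5, -0.4]
width: 0.0656
```

```bash
python3 -m jog '[[0,25,6,0,0,-0.02],[0,48,6,0,0,-0.045],[0,48,6,0,0,-0.045],[0,48,4,0,0,-0.045],[0,48,4,0,0,-0.045],[0,48,4,0,0,-0.045],[0,48,4,0,0,-0.045],[0,48,4,0,0,-0.045],[0,48,4,0,0,-0.045],[0,48,4,0,0,-0.045],[0,48,4,0,0,-0.045],[0,20,0,0,0,-0.02]]' 1 10
```

```text
t: 13.95
eef_pos: [0.4785, 0.2602, 0.2497]
ee_rot: [-3.136, -0.002, 2.696]
force: [-0.0, -1.1, -1.0]
width: 0.0879
```

```bash
python3 -m jog '[[3,32,0,0,0,-0.02],[3,32,0,0,0,0],[0,10,0,0,0,0],[0,0,0,0,0,0],[0,0,0,0,0,0]]'
python3 - <<'E'
from h import *
st=status.get_state();print(st["eef_pos"],st["ee_rot"]);C=cam("wrist",st);np.save("w4.npy",C[1])
w=eyes.grab_frame("wrist");t=eyes.grab_frame("top");cv2.imwrite("pics/w4.png",w);cv2.imwrite("pics/top4.png",t)
x=cv2.resize(t[230:330,400:520],(400,333));cv2.imwrite("pics/c4.png",np.hstack([cv2.resize(w,(444,333)),x[:,:350]]))
hsv=cv2.cvtColor(w,cv2.COLOR_BGR2HSV);c=blobs((hsv[...,0]<20)&(hsv[...,1]>150))[0];print(cv2.boundingRect(c),boxz(C,c,.005))
for c in blobs(w.max(2)<55,150): print(cv2.boundingRect(c),boxz(C,c,.045))
E
```

```text
t: 14.45
eef_pos: [0.4817, 0.3387, 0.2441]
ee_rot: [-3.127, -0.005, 2.679]
force: [-0.5, -0.1, -0.2]
width: 0.0875
[0.48167044 0.33865884 0.24412807] [-3.12666183 -0.00468446  2.67864765]
(281, 110, 89, 127) (array([455.2, 296.4]), array([145.4, 101.6]), 63.6)
(0, 273, 640, 207) (array([566.4, 527.8]), array([279.5, 864.7]), 60.9)
(464, 274, 176, 95) (array([284.6, 568.8]), array([123.3, 220.8]), 66.0)
(2, 36, 127, 41) (array([631.5,  81.6]), array([ 13.4, 128.3]), 76.7)
(423, 334, 31, 34) (array([425.2, 543.7]), array([44.7, 36.1]), 68.3)
(410, 280, 30, 31) (array([421.1, 469.8]), array([26. , 48.7]), 13.3)
(325, 155, 10, 46) (array([451.7, 298.3]), array([46.9,  9.6]), 63.6)
```

View pics/c4.png

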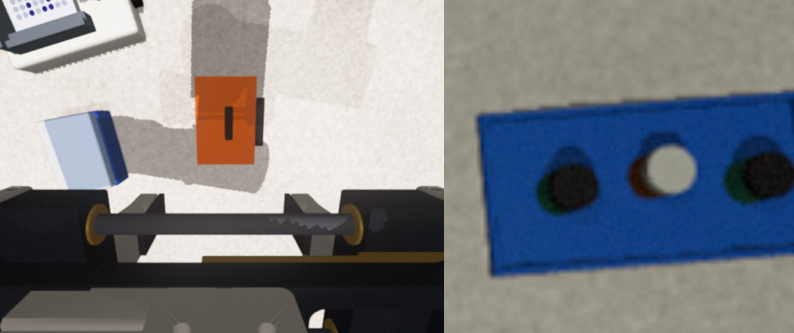

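```bash
python3 -m jog '[[-10,-13,-20,0,0,0],[-10,-13,-40,0.01,0,0],[-8,-11,-40,0,0,0],[0,0,-30,0,0,0],[0,0,-10,0,0,0],[0,0,0,0,0,0],[0,0,0,0,0,0]]'; python3 -c "
from h import *
s=status.get_state();print(s['eef_pos'],s['ee_rot']);r=R.from_euler('xyz',s['ee_rot']).as_matrix();print(r[:,2])"
```

```text
t: 15.25
eef_pos: [0.4549, 0.2943, 0.106]
ee_rot: [3.138, -0.006, 2.672]
force: [0.1, 0.8, 0.7]
width: 0.0876
[0.45493015 0.29425437 0.10604186] [ 3.13802874 -0.00608301  2.67189039]
[-0.00381107  0.0059312  -0.99997515]
```

```bash
python3 -m jog '[[-3.5,4,0,-0.006,-0.004,0.009],[0,0,-25,0,0,0],[0,0,-25,0,0,0],[0,0,-15,0,0,0],[0,0,0,0,0,0],[0,0,0,0,0,0]]'
```

```text
t: 15.85
eef_pos: [0.456, 0.3058, 0.0487]
ee_rot: [3.126, 0.006, 2.685]
force: [-0.3, -0.4, 0.6]
width: 0.0875
```

```bash
python3 -m jog '[[-4.5,-7.4,0,-0.011,0.012,-0.004],[0,0,0,0,0,0],[0,0,0,0,0,0]]'; python3 -c "
from h import *
s=status.get_state();print(s['eef_pos'],s['ee_rot']);r=R.from_euler('xyz',s['ee_rot']).as_matrix();print(r[:,2])"
```

```text
t: 16.15
eef_pos: [0.4522, 0.2997, 0.052]
ee_rot: [3.138, 0.001, 2.682]
force: [0.1, -0.2, 0.6]
width: 0.088
[0.45224291 0.29972518 0.05203398] [3.13776405e+00 1.37921599e-03 2.68201984e+00]
[ 0.00293433  0.00281958 -0.99999172]
```

```bash
python3 -m jog '[[-0.5,-1,-10,0,0,0],[0,0,-10,0,0,0],[0,0,-8,0,0,0],[0,0,-5,0,0,0],[0,0,0,0,0,0],[0,0,0,0,0,0]]'
```

```text
t: 16.75
eef_pos: [0.4517, 0.2983, 0.016]
ee_rot: [3.138, 0.001, 2.682]
force: [0.6, 0.7, 0.0]
width: 0.088
```

```bash
python3 -m jog '[[0,0,0,0,0,0],[0,0,0,0,0,0],[0,0,0,0,0,0],[0,0,0,0,0,0],[0,0,0,0,0,0],[0,0,0,0,0,0],[0,0,0,0,0,0],[0,0,0,0,0,0],[0,0,0,0,0,0],[0,0,0,0,0,0]]' 0 5; python3 -m jog '[[0,0,0,0,0,0],[0,0,0,0,0,0],[0,0,0,0,0,0]]' 0 9.5
```

```text
t: 17.75
eef_pos: [0.4522, 0.299, 0.017]
ee_rot: [3.136, 0.002, 2.682]
force: [1.4, 0.1, 0.6]
width: 0.0129
t: 18.05
eef_pos: [0.4522, 0.299, 0.0171]
ee_rot: [3.136, 0.002, 2.682]
force: [-0.0, -0.4, -0.1]
width: 0.0123
```

```bash
python3 -m jog '[[0,0,2,0,0,0],[0,0,5,0,0,0],[0,0,15,0,0,0],[0,0,30,0,0,0],[0,0,35,0,0,0],[0,0,35,0,0,0],[0,0,25,0,0,0],[0,0,0,0,0,0],[0,0,0,0,0,0]]'; python3 -m jog '[[6,-12,0,0,0,0.01],[13,-25,0,0,0,0.02],[16,-32,0,0,0,0.03],[16,-32,0,0,0,0.03],[16,-32,0,0,0,0.03],[16,-32,0,0,0,0.03],[16,-32,0,0,0,0.03],[16,-32,0,0,0,0.03],[10,-20,0,0,0,0.02],[5,-10,0,0,0,0.01],[0,0,0,0,0,0],[0,0,0,0,0,0]]'
```

```text
t: 18.95
eef_pos: [0.4497, 0.2961, 0.1702]
ee_rot: [3.14, 0.0, 2.681]
force: [0.3, -0.6, -2.0]
width: 0.012
t: 20.15
eef_pos: [0.5753, 0.0234, 0.1555]
ee_rot: [-3.129, -0.018, 2.931]
force: [-0.5, 0.5, -1.2]
width: 0.0121
```

```bash
cat > cov.py <<'E'
from h import *
# cover pose in seat frame from tool pose; prints deltas to a goal (X,Z mm, theta)
import sys
ya=np.radians(-11.3);S=R.from_euler("z",ya).as_matrix();seat=np.array([588.3,12.5,68.])
G0=R.from_euler("xyz",[np.pi,0,np.pi]).as_matrix()   # tool in cover frame (half turn)
s=status.get_state();Rt=R.from_euler("xyz",s["ee_rot"]).as_matrix()
Rc=S.T@Rt@G0.T;p=S.T@(s["eef_pos"]*1000-seat)-Rc@np.array([0,0,17.1])
rv=R.from_matrix(Rc).as_rotvec();print("cover in seat XYZ",p.round(1),"rotvec",rv.round(3),"tongue",(p+Rc@[-60,0,2.5]).round(1),"F",(S.T@s["force"]).round(1))
if len(sys.argv)>1:
    X,Z,th=map(float,sys.argv[1:4]);Rg=R.from_rotvec([0,-th,0]).as_matrix()
    g=seat+S@(np.array([X,0,Z])+Rg@[0,0,17.1]);d=g-s["eef_pos"]*1000
    w=R.from_matrix(S@Rg@Rc.T@S.T).as_rotvec();print("delta",d.round(1),w.round(3))
E
python3 -m jog '[[5,-3,2,-0.02,-0.1,0],[5,-3,2,-0.02,-0.1,0],[5,-3,2,-0.02,-0.1,0],[0,0,0,0,0,0],[0,0,0,0,0,0]]'; python3 cov.py 15 70 0.3
```

```text
t: 20.65
eef_pos: [0.5862, 0.017, 0.1567]
ee_rot: [-3.132, 0.29, 2.934]
force: [0.1, -0.1, -0.7]
width: 0.0122
cover in seat XYZ [ 1.9  3.7 72.3] rotvec [-0.011 -0.29  -0.011] tongue [-56.3   4.3  57.6] F [ 0.1 -0.1 -0.7]
delta [11.9 -6.4 -2.4] [ 0.007 -0.012  0.013]
```

```bash
python3 -m jog '[[6,-3,0,0.007,-0.012,0.013],[6,-3,0,0,0,0],[0,0,0,0,0,0],[0,0,0,0,0,0]]'; python3 cov.py 15 40 0.3
python3 - <<'E'
from h import *
t=eyes.grab_frame("top");s=eyes.grab_frame("scene");cv2.imwrite("pics/t5.png",t)
cv2.imwrite("pics/c5.png",np.hstack([cv2.resize(t[170:310,240:400],(400,350)),cv2.resize(s[150:325,260:460],(400,350))]))
E
```

```text
t: 21.05
eef_pos: [0.6023, 0.0123, 0.158]
ee_rot: [3.139, 0.301, 2.945]
force: [-0.1, 0.4, -2.3]
width: 0.0121
cover in seat XYZ [18.8  2.6 73.7] rotvec [ 0.003 -0.301  0.001] tongue [-39.3   2.6  58.3] F [-0.2  0.4 -2.3]
delta [ -4.2  -1.8 -33.7] [-0.002  0.002 -0.001]
```

View pics/c5.png

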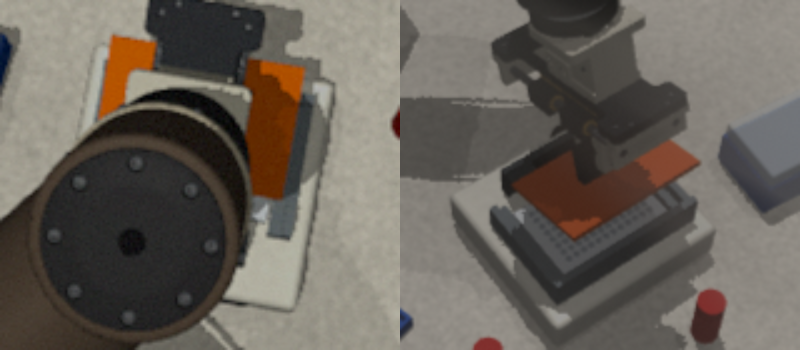

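```bash
cat >> cov.py <<'E'
def world(l): return (seat+S@(p+Rc@np.array(l,float)))/1000
E
python3 - <<'E'
from cov import *
im=cv2.imread("pics/t5.png");h=cv2.cvtColor(im,cv2.COLOR_BGR2HSV);C=cam("top")
for l in((55,-73,5),(55,73,5),(-46,-73,5)): print(l,proj(C,world(l)).round(1))
C2=cam("scene")
for l in((55,-73,5),(55,73,5),(-46,-73,5)): print("scene crop",((proj(C2,world(l))-[260,150])*2).round(1))
# shaker wall outer/guides relative: predicted guide features
m=np.zeros(h.shape[:2],bool);m[160:310,250:390]=((h[...,0]<20)&(h[...,1]>150))[160:310,250:390]
for c in blobs(m): print(cv2.boundingRect(c),cv2.approxPolyDP(c,3,True).reshape(-1,2).tolist())
E
```

```text
cover in seat XYZ [18.5  2.6 73.6] rotvec [ 0.003 -0.301  0.001] tongue [-39.6   2.5  58.2] F [-1.2  0.4 -1.1]
(55, -73, 5) [360.7 197.1]
(55, 73, 5) [283.1 183.8]
(-46, -73, 5) [351.3 250.1]
scene crop [171.6 236.5]
scene crop [298.5 158.8]
scene crop [109.7 182.4]
(337, 194, 25, 56) [[339, 194], [341, 247], [351, 249], [361, 197]]
(280, 184, 23, 33) [[302, 187], [285, 184], [280, 216], [289, 211], [292, 197], [300, 197]]
(308, 160, 13, 10) [[308, 160], [309, 167], [320, 169], [320, 160]]
```

```bash
python3 -m jog '[[-2,-1,-15,0,0,0],[0,-1,-15,0,0,0],[0,0,-10,0,0,0],[0,0,0,0,0,0],[0,0,0,0,0,0]]'; python3 cov.py 15 20 0.3
```

```text
t: 21.65
eef_pos: [0.601, 0.0103, 0.1175]
ee_rot: [3.139, 0.302, 2.944]
force: [0.3, 0.5, -1.2]
width: 0.0117
cover in seat XYZ [17.9  0.4 33.2] rotvec [ 0.003 -0.302  0.   ] tongue [-40.1   0.4  17.7] F [ 0.2  0.6 -1.2]
delta [ -2.9   0.2 -13.2] [-0.003  0.002 -0.   ]
```

```bash
python3 -m jog '[[-1,0,-6,0,0,0],[0,0,-6,0,0,0],[0,0,-4,0,0,0],[0,0,0,0,0,0],[0,0,0,0,0,0]]'; python3 cov.py 0 16 0.3
```

```text
t: 22.15
eef_pos: [0.6009, 0.0108, 0.1018]
ee_rot: [3.137, 0.304, 2.944]
force: [-0.3, 0.2, -1.7]
width: 0.0118
cover in seat XYZ [17.8  0.9 17.5] rotvec [ 0.004 -0.304  0.   ] tongue [-40.2   0.9   1.9] F [-0.4  0.2 -1.7]
delta [-17.5   2.6  -1.5] [-0.003  0.005 -0.001]
```

```bash
python3 -m jog '[[-5,0.8,-0.5,0,0,0],[-5,0.8,-0.5,0,0,0],[-4,0.6,0,0,0,0],[0,0,0,0,0,0],[0,0,0,0,0,0]]'; python3 cov.py 0 16 0.3
```

```text
t: 22.65
eef_pos: [0.5856, 0.0134, 0.1014]
ee_rot: [3.137, 0.305, 2.944]
force: [0.6, 0.7, -1.5]
width: 0.012
cover in seat XYZ [ 2.3  0.4 17.1] rotvec [ 0.005 -0.305  0.   ] tongue [-55.6   0.4   1.5] F [ 0.5  0.8 -1.5]
delta [-2.3  0.1 -1.1] [-0.004  0.006 -0.001]
```

```bash
python3 -m jog '[[-2.3,0.1,-0.5,-0.004,0.006,0],[0,0,0,0,0,0],[0,0,0,0,0,0]]'; python3 cov.py 0 12 0.2;  python3 - <<'E'
from h import *
s=eyes.grab_frame("scene");w=eyes.grab_frame("wrist")
cv2.imwrite("pics/c6.png",np.hstack([cv2.resize(s[170:310,260:420],(400,350),interpolation=2),cv2.resize(w[100:460,120:530],(400,350))]))
E
```

```text
t: 22.95
eef_pos: [0.5835, 0.0137, 0.1012]
ee_rot: [-3.141, 0.3, 2.946]
force: [-0.4, 0.4, -1.5]
width: 0.012
cover in seat XYZ [ 0.1  0.2 16.9] rotvec [-0.    -0.3    0.001] tongue [-58.    0.1   1.6] F [-0.4  0.3 -1.5]
delta [ 1.5 -0.5 -4.5] [ 0.02   0.098 -0.001]
```

View pics/c6.png

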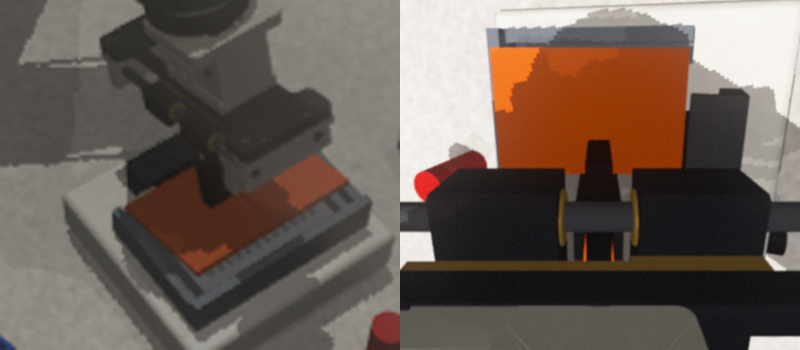

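```bash
python3 -m jog '[[0.5,-0.2,-1.5,0.007,0.033,0],[0.5,-0.2,-1.5,0.007,0.033,0],[0.5,0,-1.5,0.007,0.033,0],[0,0,0,0,0,0],[0,0,0,0,0,0]]'; python3 cov.py 0 7 0.1
```

```text
t: 23.55
eef_pos: [0.5844, 0.0133, 0.0959]
ee_rot: [3.14, 0.194, 2.945]
force: [0.0, 0.0, -2.0]
width: 0.0118
cover in seat XYZ [-0.7  0.  11.1] rotvec [ 0.001 -0.194  0.001] tongue [-60.  -0.   2.] F [ 0.  0. -2.]
delta [ 2.3 -0.4 -3.9] [ 0.017  0.093 -0.001]
```

```bash
python3 -m jog '[[0.8,-0.1,-1.3,0.006,0.031,0],[0.8,-0.1,-1.3,0.006,0.031,0],[0.7,-0.1,-1,0.006,0.031,0],[0,0,0,0,0,0],[0,0,0,0,0,0]]'; python3 cov.py 0 1.5 0
```

```text
t: 24.05
eef_pos: [0.5844, 0.0112, 0.0915]
ee_rot: [-3.139, 0.1, 2.945]
force: [-0.2, -0.0, -1.6]
width: 0.0115
cover in seat XYZ [-1.9 -2.   6.5] rotvec [-0.002 -0.1    0.   ] tongue [-61.8  -2.1   3. ] F [-0.2 -0.1 -1.6]
delta [ 3.9  1.3 -4.9] [ 0.022  0.098 -0.   ]
```

```bash
python3 -m jog '[[1.5,1.6,0,0,0,0],[1,0.2,-1.2,0.006,0.03,0],[1,0,-1.3,0.006,0.03,0],[0.5,0,-1,0.003,0.02,0],[0,0,0,0,0,0],[0,0,0,0,0,0]]'; python3 cov.py 0 0 0
```

```text
t: 24.65
eef_pos: [0.586, 0.0125, 0.0878]
ee_rot: [-3.136, 0.019, 2.945]
force: [-0.6, 0.5, -1.9]
width: 0.0121
cover in seat XYZ [-1.9 -0.5  2.7] rotvec [-0.005 -0.019  0.   ] tongue [-61.9  -0.6   4.1] F [-0.7  0.4 -1.9]
delta [ 2.3 -0.  -2.7] [ 0.009  0.018 -0.   ]
```

```bash
python3 -m jog '[[1.5,0,-0.5,0.005,0.009,0],[0.8,0,-0.5,0.004,0.009,0],[0,0,-0.5,0,0,0],[0,0,0,0,0,0],[0,0,0,0,0,0]]'; python3 cov.py 0 0 0
```

```text
t: 25.15
eef_pos: [0.5879, 0.0124, 0.0863]
ee_rot: [3.141, -0.001, 2.945]
force: [0.4, -0.9, -2.2]
width: 0.0119
cover in seat XYZ [-0.4 -0.2  1.2] rotvec [0.    0.001 0.001] tongue [-60.4  -0.2   3.8] F [ 0.5 -0.8 -2.2]
delta [ 0.4  0.1 -1.2] [-0.    -0.001 -0.001]
```

```bash
python3 -m jog '[[0,0,-0.7,0,0,0],[0,0,0,0,0,0],[0,0,0,0,0,0]]'; python3 cov.py;  python3 -m jog '[[0,0,-0.7,0,0,0],[0,0,0,0,0,0],[0,0,0,0,0,0]]'; python3 cov.py
```

```text
t: 25.45
eef_pos: [0.5877, 0.0123, 0.0856]
ee_rot: [3.141, -0.001, 2.945]
force: [0.4, 0.1, -1.5]
width: 0.0119
cover in seat XYZ [-0.5 -0.3  0.5] rotvec [0.    0.001 0.001] tongue [-60.5  -0.3   3. ] F [ 0.4  0.2 -1.5]
t: 25.75
eef_pos: [0.5878, 0.0123, 0.0852]
ee_rot: [3.141, -0.0, 2.945]
force: [-0.2, -0.3, -1.1]
width: 0.0118
cover in seat XYZ [-0.4 -0.2  0.1] rotvec [0.    0.    0.001] tongue [-60.4  -0.3   2.6] F [-0.2 -0.4 -1.1]
```

```bash
python3 -m jog '[[0,0,-0.8,0,0,0],[0,0,0,0,0,0],[0,0,0,0,0,0]]'; python3 -m jog '[[0,0,-0.8,0,0,0],[0,0,0,0,0,0],[0,0,0,0,0,0]]'; python3 cov.py
```

```text
t: 26.05
eef_pos: [0.5879, 0.0124, 0.0852]
ee_rot: [3.141, 0.0, 2.945]
force: [0.5, 0.5, -1.0]
width: 0.012
t: 26.35
eef_pos: [0.5881, 0.0125, 0.0851]
ee_rot: [3.141, 0.001, 2.946]
force: [0.3, 0.5, -0.4]
width: 0.012
cover in seat XYZ [-0.2 -0.  -0. ] rotvec [ 0.    -0.001  0.001] tongue [-60.2  -0.1   2.4] F [ 0.2  0.6 -0.4]
```

```bash
python3 -m jog '[[0,0,0,0,0,0],[0,0,0,0,0,0],[0,0,0,0,0,0],[0,0,0,0,0,0],[0,0,0,0,0,0],[0,0,0,0,0,0]]' 0.4; python3 -m jog '[[0,0,5,0,0,0],[0,0,15,0,0,0],[0,0,30,0,0,0],[0,0,40,0,0,0],[0,0,40,0,0,0],[-20,20,20,0,0,0],[-40,25,0,0,0,0],[-40,25,0,0,0,0],[-40,25,0,0,0,0],[-20,20,0,0,0,0],[0,0,0,0,0,0],[0,0,0,0,0,0]]'
```

```text
t: 26.95
eef_pos: [0.5886, 0.0125, 0.0849]
ee_rot: [3.141, 0.001, 2.946]
force: [0.2, 0.4, 0.2]
width: 0.0349
t: 28.15
eef_pos: [0.4223, 0.1291, 0.2448]
ee_rot: [3.137, 0.004, 2.944]
force: [0.5, 0.2, 1.1]
width: 0.0354
```

```bash
python3 -m jog '[[0,40,0,0,0,0],[0,40,0,0,0,0],[0,40,0,0,0,0],[0,40,0,0,0,0],[0,0,0,0,0,0],[0,0,0,0,0,0]]'
python3 - <<'E'
from h import *
t=eyes.grab_frame("top");s=eyes.grab_frame("scene");C=cam("top")
h=cv2.cvtColor(t,cv2.COLOR_BGR2HSV);m=np.zeros(h.shape[:2],bool);m[170:300,250:390]=((h[...,0]<20)&(h[...,1]>150))[170:300,250:390]
c=blobs(m)[0];print("panel",boxz(C,c,.073),"expect centre",588.3+4.5*.981,12.5-4.5*.196)
cv2.imwrite("pics/c7.png",np.hstack([cv2.resize(t[150:325,250:525],(440,280)),cv2.resize(s[190:330,260:420],(320,280))]))
E
```

```text
t: 28.75
eef_pos: [0.4266, 0.2926, 0.2453]
ee_rot: [3.137, 0.006, 2.938]
force: [0.5, 0.2, 0.4]
width: 0.0349
panel (array([593.2,   9.6]), array([145.9, 102.2]), 78.8) expect centre 592.7144999999999 11.618
```

View pics/c7.png

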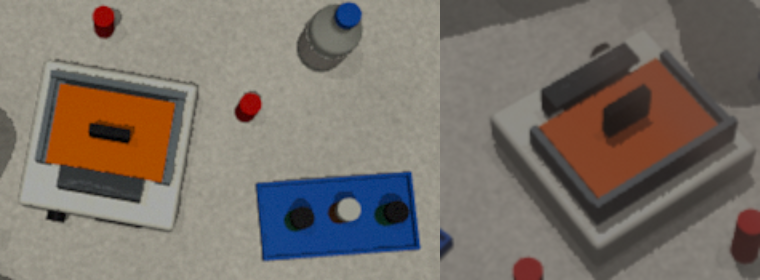

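The cover lies flat between the guides, panel centre within about 2 mm of the expected spot. The vial stands between the green ones, and nothing else has moved.

```bash
python3 -c "
from station import workorder;print(workorder.job_done())"
```

```text
the job is handed in; nothing more can be done
None
```

I handed the job in at about 29 s of robot time, with both parts done. No verdict is reported, so the result rests on my own checks.

- **Vial:** I lifted the amber vial off the plate with a 5–6 N grip setting. I set it down in the blue tray midway between the two green vials and released it. The last top view shows it upright with clear space on both sides.
- **Cover:** I picked it up by the handle with a 9.5 N grip setting and tilted it 0.30 rad. From the arm pose, its tongue was about 9 mm under the ledge before I swung it down flat and released it. The arm stopped at seat height, within 0.5 mm of my estimate of the seat.
- **Last checks:** The last top view puts the panel centre within 0.5 mm in x and 2 mm in y of where I expected it. It lies flat between the guides with the tongue under the ledge. My two sightings of the seat differed by about 3 mm, so I used their average, and the true offset could be a few millimetres against the 6 mm allowed.
- **Bystanders:** The bottle and green vials look unmoved in the last picture. The tip box was outside that picture, so I did not recheck it, but the arm passed above it and no force showed. The gripper ended clear of everything.

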